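# Stand the fallen bookend back up against the tile row

### The job

The wooden L-shaped bookend has been knocked over. Push on its upturned foot to tip it back up onto that foot, then push it along the table until its upright board stands flush against the open end of the row of sample tiles and about centred on it. Only push: do not lift the bookend or take it between the fingers, leave the tiles standing in their row and do not disturb the other things on the table.

Things in the scene. Friction and masses are not known exactly. Their poses are not given: they have to be found in the camera images.
- bookend: loose wooden L, 0.35 kg: board 130 wide x 95 tall x 12 (mid brown) and foot 130 x 120 long x 12 (dark brown, heavier), joined at the heel. Origin: outer corner, middle of the heel edge. Axes as when standing: x along the width, z up the board, -y along the foot; board outer face y = 0, inner face y = -12, sole z = 0. At the start the board lies flat, z level within 0.4 rad of world +y, foot straight up
- plate_face (a point): middle of the board's outer face (it lies underneath at the start and must end against the tiles), 50 above the heel edge; axes as the bookend's. Once standing, slide it by pushing low on the board's inner face, just above the foot (below about 35 above the table): pushed high it topples forward again
- foot_middle (a point): middle of the foot's top face (z = 12), 60 from the heel; axes as the bookend's. At the start this face is upright and looks over the lying board: pushed near the foot's tip (120 up), away from the board, the bookend pivots on the heel, sliding little; some 30 degrees over it passes balance and falls onto its sole by itself
- endblock: fixed off-white plaster block with a dark band, 150 wide (x) x 50 thick (y) x 95 tall, at the +y end of the tile row, turned by up to 0.25 rad; origin at the centre of its underside, z up. Its face y = -25 backs the row, which is centred on x = 0 and reaches to y = -94 in its frame (-91 when pressed together). Bookend at home: its heel about there, its y axis along the block's y
- tile0: loose fired tile on edge in the row, 120 wide (x) x 22 thick (y) x 95 tall, 0.5 kg; origin at the centre of its underside, z up. Three such tiles stand face to face, 1 mm apart, in any order, on the -y side of the end block; this one is plain terracotta
- tile1: loose fired tile on edge in the row, 120 wide (x) x 22 thick (y) x 95 tall, 0.5 kg; origin at the centre of its underside, z up. Three such tiles stand face to face, 1 mm apart, in any order, on the -y side of the end block; this one is terracotta with a blue glaze on its upper part
- tile2: loose fired tile on edge in the row, 120 wide (x) x 22 thick (y) x 95 tall, 0.5 kg; origin at the centre of its underside, z up. Three such tiles stand face to face, 1 mm apart, in any order, on the -y side of the end block; this one is terracotta with a green glaze on its upper part
- glaze_jar: bystander: jar with black cap, 60 across x 85 tall, origin at the centre of its underside
- clay_pot: bystander: terracotta bowl, 84 across x 75 tall, origin at the centre of its underside
- water_cup: bystander: white cup, 72 across x 80 tall, origin at the centre of its underside
- spatula: bystander: spatula lying flat, 200 long

How it is judged:
On the way, in this order (a step that is already met when the one before it is completed fails the run):
1. the bookend stands on its foot, still away from the row (angle between bookend's own z axis and vertical below 0.08 rad and y of plate_face in the frame of endblock below -0.112 m), for 0.2 s.
2. the standing bookend is flush with the end of the row (angle between bookend's own z axis and vertical below 0.08 rad and y of plate_face in the frame of endblock above -0.098 m and x of plate_face in the frame of endblock between -0.03 and 0.03 m and angle between the y axis of bookend and the y axis of endblock, either way round below 0.1 rad), for 0.1 s.
At the end, for the whole second after the job is handed in: bookend at rest, upright on its foot (0.08 rad); board face flush with the end tile (gap under about 4 mm), square to the row within 0.1 rad, within 30 mm of its centre line; the three tiles upright (0.1 rad) and within 20 mm of the row's centre line (all of step 2 and angle between each of tile0, tile1, tile2's own z axis and vertical below 0.1 rad and x of tile0 in the frame of endblock between -0.02 and 0.02 m and y of tile0 in the frame of endblock between -0.1 and 0 m and x of tile1 in the frame of endblock between -0.02 and 0.02 m and y of tile1 in the frame of endblock between -0.1 and 0 m and x of tile2 in the frame of endblock between -0.02 and 0.02 m and y of tile2 in the frame of endblock between -0.1 and 0 m and height (world z) of bookend below 0.006 m and linear speed of bookend below 0.01 m/s); the robot touches nothing.
It fails at once if the bookend is lifted: its heel comes more than 25 mm off the table (height (world z) of bookend above 0.025 m).
It fails at once if the bookend's board is taken between the fingers (y of the grasp point in the frame of bookend between -0.011 and -0.001 m and x of the grasp point in the frame of bookend between -0.064 and 0.064 m and z of the grasp point in the frame of bookend between 0 and 0.094 m).
It fails at once if the bookend's foot is taken between the fingers (y of the grasp point in the frame of bookend between -0.119 and -0 m and x of the grasp point in the frame of bookend between -0.064 and 0.064 m and z of the grasp point in the frame of bookend between 0.001 and 0.011 m).
It fails at once if a tile is lifted, tipped or pushed out of the row (angle between any of tile0, tile1, tile2's own z axis and vertical above 0.3 rad or distance of any of tile0, tile1, tile2 from where it was at the start of the episode above 0.03 m or height (world z) of any of tile0, tile1, tile2 above 0.02 m).
It fails at once if another thing on the table is moved more than 20 mm (distance of any of glaze_jar, clay_pot, water_cup, spatula from where it was at the start of the episode above 0.02 m).
It also fails if it takes over 54 s, if anything falls off the work surface, if the arm or the gripper's body presses on something with over 40 N, if the wrist force passes 120 N, or if a joint passes its speed limit or range.

### The arm

A 6-joint arm with a two-finger parallel gripper is mounted at the origin on the work surface. World frame = base frame: x ahead of the robot, y to its left, z up, the work surface at z = 0. Lengths are in m, angles in rad, forces in N, time in s.
With the tool pointing down it reaches from about 0.25 to 0.775 m from the base axis. Payload 4 kg.
Tool frame: the origin (TCP) lies midway between the tips of the shut fingers; the grasp point (between the pads) lies 19 mm behind it; z points along the fingers, y is the direction in which the jaws open and shut (so a half turn about z gives the same grasp; the last joint's range is limited). The gripper opens to 94 mm and grips with 3 to 60 N. Pads are 16 mm wide; open, the fingers measure 119 mm over their backs; the gripper's body (75 mm by 177 mm) begins 78 mm behind the grasp point.
Start: joints at [-1.311, 0.087, 1.371, -0, 1.684, -0.103], TCP at [0.195, -0.514, 0.206] pointing down, gripper open.
Joint ranges: [-3.1, 3.1], [-0.76, 2.03], [0.27, 2.55], [-1.08, 4.22], [0.17, 2.65], [-2.57, 2.57]. Speed limits (rad/s): [2.79, 2.79, 3.14, 3.14, 3.14, 3.14].

### API

Orientations are given as a unit quaternion [w, x, y, z].
In Python, from rig import observe, capture, job_done, recognise, place_of gives the robot as it stands.
- The arm moves only by the tool step_arm, never from a script. Its argument "rows" is a list of rows, each a list of 3 entries, a list of its own where there are three numbers: the closure in counts, from 0 (fully open) to 255 (shut), then the shift along the tool's x, y, z in cm, then the turn about the tool's z in degrees. A call has exactly 5 rows; each row is the pose to reach, as a shift and turn from the pose measured when the call began, along the tool's axes at that moment; what a row does not reach only later rows make up. A row lasts 1/8 s, in which the tool goes at most 62.5 mm and 10.7 degrees, less where a joint would pass 70% of its speed; a pose out of reach is approached as far as the arm can. A call with a gripper value outside its range is refused whole. The fingers move at their own pace and stop on an object; "squeeze" is the grip in N (left out, the last holds). Time passes only in rows, so rows that repeat a pose let the fingers close, or fill a call up. It gives the time, the measured TCP pose, the force and the opening at its end, in the units of the state.
- observe(): the state, without advancing time (a new reading comes with each control period).
- capture(name): name is "scene" or "side" or "wrist"; returns a dict with "img" (480x640x3 uint8, red, green, blue), "intrinsics" (3x3 intrinsics, pixels), "D" ([k1, k2, p1, p2, k3] as OpenCV has them; the pictures are not rectified), "origin" and "orientation" of the camera in the world. Camera axes: x right, y up, looking along -z (the intrinsics and any distortion apply to the point x, -y, -z); pixel columns grow to the right and rows downward; lengths in m; the calibration is good to about 2 mm. A picture is of the moment at which its call begins. There is no depth.
- job_done(): hands the job in, once; it reports no verdict.
Trained networks look in the newest picture that a camera, given by its name, has taken for a name from the list of things; names that differ only in an ending like _2 or _b are one class to them, and where a whole thing is asked for, a point or a joint stands for the part that bears it (a point fixed in the world has none). Each returns a list of dicts, best first, with "confidence" (0 to 1); they miss things now and then, are a little off and sometimes report something else, mostly with a low value. They report only what shows in the picture. A call takes as long as a camera call.
- recognise(camera, target): "extent" ([left, top, width, height] in pixels, round what is visible of it).
- place_of(camera, target): "location" ([column, row] in pixels: a listed point, or the origin of a listed thing).
The state is a dict: "t": time; "joints": joint angles; "dq": joint speeds; "joint_efforts": joint torques, N m; "position": TCP position; "tcp_rot": TCP orientation; "contact_force": force on the tool from outside, world axes, zero at the start; "moment": the same for the moment, N m; "grip_width": finger opening in m.
Only numpy, scipy, OpenCV 4.12 (cv2) and the standard library are available. Lean on these libraries where they do the work, as an engineer would, in place of code of your own. Each camera call takes 0.05 s, during which the arm holds its last target.

## Working session

There is one attempt and no reset: what is moved stays moved. The work goes in short steps, Python scripts to look and compute and a tool call to move; the robot and the scene stay as the last step left them, time stands still between calls to the robot, and variables do not carry over. Pictures are saved under pics/ and viewed, and the job is handed in when it is done.

Besides the shell and the picture viewer there is one more tool, called by a JSON object that holds its "fn" and its "kwargs". step_arm: Moves the arm, as the interface text tells. Its arguments: {"type":"object","properties":{"rows":{"type":"array","items":{"type":"array"}},"squeeze":{"type":"number"}},"required":["rows"]}

```bash
ls; mkdir -p pics; cat > h.py <<'E'
import numpy as np,cv2
from scipy.spatial.transform import Rotation as R
from rig import observe,capture,job_done,recognise,place_of
def rot(q): return R.from_quat([q[1],q[2],q[3],q[0]]).as_matrix()
def camR(c):
    o=np.array(c["orientation"],float)
    return o if o.shape==(3,3) else rot(o)
def ray(c,uv):
    K=np.array(c["intrinsics"],float);D=np.array(c["D"],float)
    p=cv2.undistortPoints(np.array([[uv]],float),K,D)[0,0]
    d=camR(c)@np.array([p[0],-p[1],-1.]); return np.array(c["origin"],float),d
def onz(c,uv,z):
    o,d=ray(c,uv); return o+d*(z-o[2])/d[2]
def proj(c,P):
    P=np.atleast_2d(np.array(P,float)); q=(P-np.array(c["origin"]))@camR(c)
    q=q*np.array([1,-1,-1]); 
    return cv2.projectPoints(q,np.zeros(3),np.zeros(3),np.array(c["intrinsics"],float),np.array(c["D"],float))[0][:,0]
def save(c,n): cv2.imwrite("pics/"+n+".png",c["img"][:,:,::-1])
E
python3 - <<'E'
from h import *
print(observe())
for n in ["scene","side"]:
    c=capture(n); save(c,n+"0"); print(n,c["origin"],c["orientation"],c["intrinsics"],c["D"])
    for t in ["bookend","plate_face","foot_middle","endblock","tile0","tile1","tile2","glaze_jar","clay_pot","water_cup","spatula"]:
        r=place_of(n,t)
        for k in r[:2]: print(t,k, onz(c,k["location"],0).round(3))
E
```

```text
pics
{'t': 0.0, 'joints': array([-1.31111256e+00,  8.79803434e-02,  1.37222216e+00, -4.61610233e-05,
        1.68359243e+00, -1.03125252e-01]), 'dq': array([-0.00080171,  0.00095812,  0.0002345 ,  0.00027789, -0.00018073,
        0.00106352]), 'joint_efforts': array([ 1.76301732e-03, -3.40181351e+01, -3.02426434e+01,  7.19982502e-02,
        3.30137741e-02, -1.78894861e-04]), 'position': array([ 0.19502469, -0.51368656,  0.20430661]), 'tcp_rot': array([-1.09597672e-03,  9.83591141e-01,  1.80408574e-01, -1.08975050e-04]), 'contact_force': array([0.33100128, 0.1226077 , 0.17610573]), 'moment': array([ 0.02120226, -0.02386172, -0.00347427]), 'grip_width': 0.09402462657806962}
scene [0.87639046 0.51330599 0.75925874] [0.21886315 0.08775953 0.35137731 0.90605252] [[434.69871465   0.         321.69684399]
 [  0.         434.69871465 240.96935027]
 [  0.           0.           1.        ]] [-0.0732835  0.         0.         0.         0.       ]
bookend {'location': [353.9, 240.3], 'confidence': 0.71} [ 0.485 -0.07   0.   ]
plate_face {'location': [371.0, 253.7], 'confidence': 0.66} [ 0.471
[... 1706 characters left out ...]
  ]
tile0 {'location': [265.4, 350.8], 'confidence': 0.91} [0.519 0.243 0.   ]
tile1 {'location': [259.2, 358.7], 'confidence': 0.98} [0.517 0.267 0.   ]
tile1 {'location': [265.4, 350.8], 'confidence': 0.91} [0.519 0.243 0.   ]
tile2 {'location': [259.2, 358.7], 'confidence': 0.98} [0.517 0.267 0.   ]
tile2 {'location': [265.4, 350.8], 'confidence': 0.91} [0.519 0.243 0.   ]
glaze_jar {'location': [261.0, 244.3], 'confidence': 0.83} [0.733 0.011 0.   ]
clay_pot {'location': [392.6, 166.8], 'confidence': 0.74} [ 0.619 -0.453  0.   ]
water_cup {'location': [292.7, 210.9], 'confidence': 0.75} [ 0.742 -0.132  0.   ]
spatula {'location': [415.6, 215.5], 'confidence': 0.69} [ 0.463 -0.326  0.   ]
```

View pics/scene0.png

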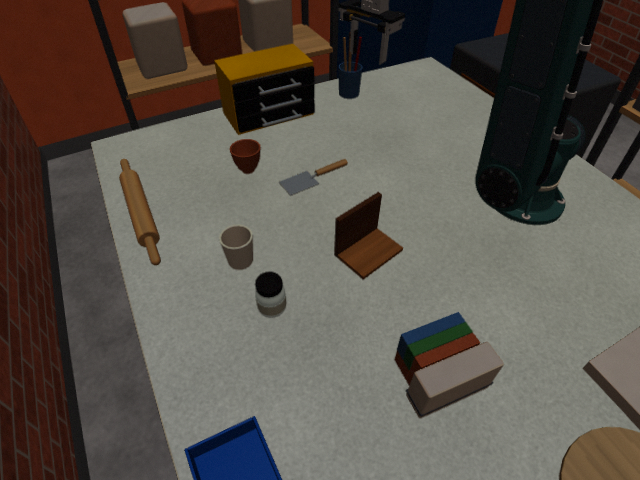

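View pics/side0.png

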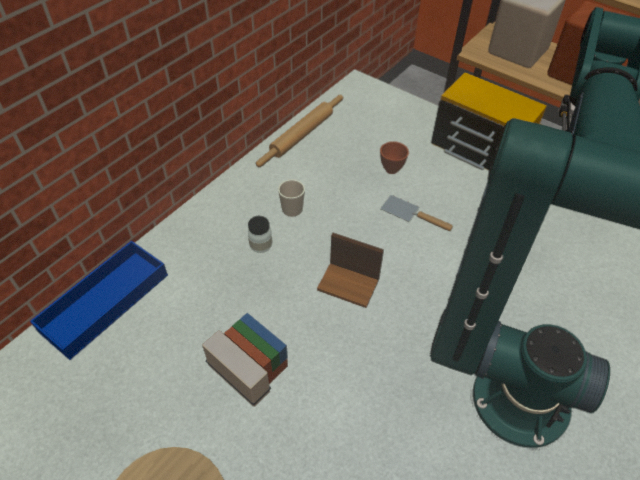

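```bash
python3 - <<'E'
from h import *
for n in ["scene","side"]:
    im=cv2.imread(f"pics/{n}0.png")
    b=(320,180,110,110) if n=="scene" else (305,220,90,90)
    t=(385,305,125,115) if n=="scene" else (195,305,105,105)
    out=[cv2.resize(im[y:y+h,x:x+w],(400,400),interpolation=cv2.INTER_CUBIC) for x,y,w,h in (b,t)]
    cv2.imwrite(f"pics/{n}0z.png",np.hstack(out))
E
```

```text
(no output)
```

View pics/scene0z.png

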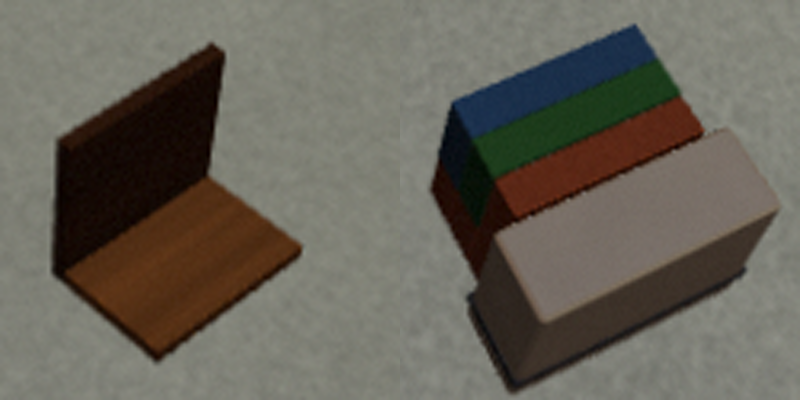

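View pics/side0z.png

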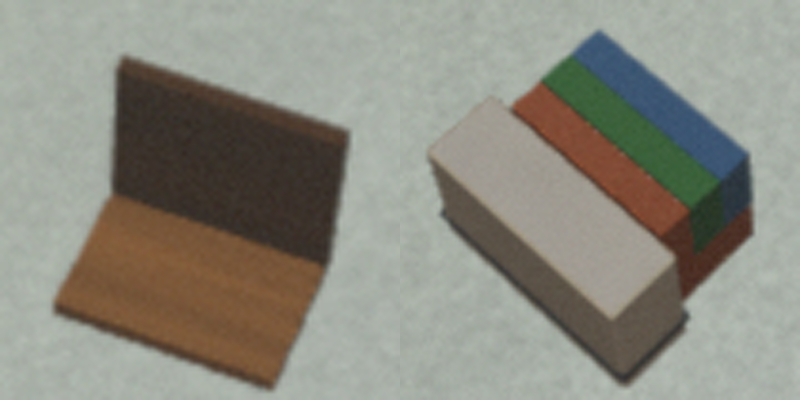

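```bash
cat >> h.py <<'E'
from scipy.optimize import least_squares
def fit(corr,lying=False,p0=(0.5,0,0)):
    # corr: list of (cam, uv, xyz mm); pose x,y,yaw about z
    def tw(p,P):
        P=np.array(P,float)/1000
        if lying: # body y->-Z, z->Y, x->X
            P=np.array([P[0],P[2],-P[1]])
        c,s=np.cos(p[2]),np.sin(p[2])
        return np.array([p[0]+c*P[0]-s*P[1],p[1]+s*P[0]+c*P[1],P[2]])
    f=lambda p: np.concatenate([proj(c,tw(p,P))[0]-uv for c,uv,P in corr])
    r=least_squares(f,p0,loss='soft_l1'); return r.x,f(r.x).reshape(-1,2)
E
cat > f0.py <<'E'
from h import *
S=capture("scene");D=capture("side")
def sc(c,off,s,l): return [(c,(off[0]+(u+.5)*s[0]-.5,off[1]+(v+.5)*s[1]-.5),P) for (u,v),P in l]
b=sc(S,(320,180),(.275,.275),[((222,55),(-65,-120,12)),((158,350),(65,-12,95)),((300,245),(-65,-12,95)),((210,178),(-65,-12,12)),((66,272),(65,-12,12)),((62,148),(65,-120,12))])
b+=sc(D,(305,220),(.225,.225),[((122,57),(65,-120,0)),((348,130),(-65,-120,0)),((345,142),(-65,-120,12)),((118,68),(65,-120,12)),((112,193),(65,-12,12)),((325,265),(-65,-12,12)),((57,302),(65,-12,95)),((275,380),(-65,-12,95))])
e=sc(S,(385,305),(.3125,.2875),[((97,235),(75,-25,95)),((328,128),(-75,-25,95)),((145,322),(75,25,95)),((378,208),(-75,25,95)),((52,103),(60,-94,95)),((235,25),(-60,-94,95))])
e+=sc(D,(195,305),(.2625,.2625),[((30,152),(75,25,95)),((95,97),(75,-25,95)),((275,257),(-75,-25,95)),((215,320),(-75,25,95)),((198,30),(60,-94,95)),((348,155),(-60,-94,95))])
for n,l,ly in(("bookend",b,True),("block",e,False)):
    p,r=fit(l,ly); print(n,p.round(4)); print(r.round(1).tolist())
E
python3 f0.py
```

```text
bookend [ 0.488  -0.0684  0.247 ]
[[0.4, -1.3], [-0.5, 0.3], [0.2, -0.3], [-1.0, -1.2], [-1.1, -0.1], [1.6, 0.2], [0.3, -0.5], [0.8, -0.2], [-0.2, 0.8], [-0.7, 0.5], [-0.4, -0.0], [0.1, 0.3], [-0.9, 0.1], [-0.1, 0.2]]
block [ 0.5209  0.3315 -0.0802]
[[-1.6, -0.8], [0.4, -1.8], [-0.6, 1.2], [2.7, -0.7], [-0.2, 0.1], [-0.1, -0.1], [-1.8, 0.1], [-1.0, -0.8], [1.3, 0.1], [-0.7, 0.6], [0.2, 0.5], [0.4, 0.2]]
```

{"fn": "step_arm", "kwargs": {"rows": [[0,[4.4,-3.5,0],-8],[0,[8.7,-7.0,0],-16],[0,[13.1,-10.4,0],-25],[0,[17.4,-13.9,0],-33],[0,[21.8,-17.4,0],-42]]}}

```text
t: 1.92
position: [0.3379, -0.2726, 0.2057]
tcp_rot: [0.0, 0.852, 0.523, 0.0]
contact_force: [0.7, 0.4, 0.3]
grip_width: 0.0942
```

```bash
cat > g.py <<'E'
import sys
from h import *
# usage: g.py X Y Z yaw(tool y axis angle in rad)
s=observe();T=rot(s["tcp_rot"]);p=s["position"]
print("t",round(s["t"],2),"p",p.round(4),"yang deg",np.degrees(np.arctan2(T[1,1],T[0,1])).round(2),"z",T[:,2].round(3),"F",s["contact_force"].round(1),"w",round(s["grip_width"],4))
if len(sys.argv)>3:
    g=np.array([float(a) for a in sys.argv[1:4]])
    print("shift cm",(T.T@(g-p)*100).round(2))
    if len(sys.argv)>4:
        d=np.degrees(float(sys.argv[4])-np.arctan2(T[1,1],T[0,1])); d=(d+90)%180-90
        print("turn",-d.round(1))
E
python3 g.py .479 -.034 .2 .247
```

```text
t 1.93 p [ 0.3379 -0.2726  0.2057] yang deg -26.95 z [ 0.001 -0.001 -1.   ] F [0.7 0.4 0.3] w 0.0942
shift cm [27.67  1.76  0.57]
turn -41.1
```

{"fn": "step_arm", "kwargs": {"rows": [[0,[5.6,0.4,0],-8.2],[0,[11.1,0.7,0],-16.4],[0,[16.6,1.1,0],-24.6],[0,[22.2,1.4,0],-32.8],[0,[27.7,1.8,0],-41.1]]}}

```text
t: 2.55
position: [0.4803, -0.0322, 0.206]
tcp_rot: [0.001, 0.613, 0.79, 0.0]
contact_force: [0.6, 0.1, 0.1]
grip_width: 0.094
```

```bash
python3 g.py .479 -.034 .085 .247; python3 - <<'E'
from h import *
for n in("scene","side"): c=capture(n);save(c,n+"1")
a=cv2.imread("pics/scene1.png")[130:330,230:500];b=cv2.imread("pics/side1.png")[150:350,230:500]
cv2.imwrite("pics/m1.png",cv2.resize(np.vstack([a,b]),None,fx=1.45,fy=1.45))
E
```

```text
t 2.55 p [ 0.4803 -0.0322  0.206 ] yang deg 14.43 z [ 0.002 -0.001 -1.   ] F [0.6 0.1 0.1] w 0.094
shift cm [-0.13 -0.19 12.1 ]
turn 0.3
```

View pics/m1.png

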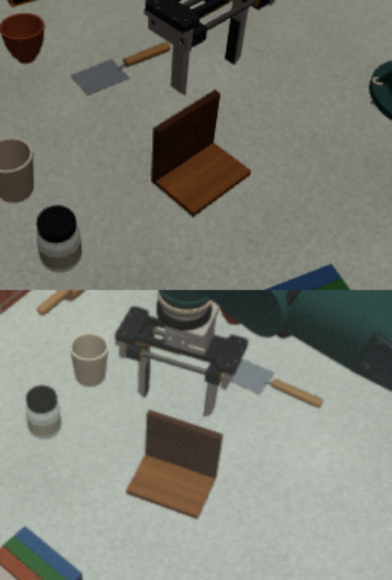

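{"fn": "step_arm", "kwargs": {"rows": [[0,[-0.1,-0.2,4],0],[0,[-0.1,-0.2,8],0],[0,[-0.1,-0.2,12],0],[0,[-0.1,-0.2,12],0],[0,[-0.1,-0.2,12],0]]}}

```text
t: 3.28
position: [0.4803, -0.0316, 0.0871]
tcp_rot: [0.001, 0.612, 0.791, 0.001]
contact_force: [0.7, -0.0, 0.4]
grip_width: 0.0941
```

```bash
cat > look.py <<'E'
import sys
from h import *
k=sys.argv[1]
x0,y0=(int(v) for v in sys.argv[2:4]);x1,y1=(int(v) for v in sys.argv[4:6])
cs=[capture(n) for n in("scene","side")]
for c,n in zip(cs,("scene","side")): save(c,n+k)
a=cs[0]["img"][y0:y0+200,x0:x0+200,::-1];b=cs[1]["img"][y1:y1+200,x1:x1+200,::-1]
cv2.imwrite("pics/m%s.png"%k,cv2.resize(np.hstack([a,b]),(800,400),interpolation=cv2.INTER_CUBIC))
E
python3 look.py 2 270 150 250 170;python3 g.py
```

```text
t 3.38 p [ 0.481  -0.0315  0.0879] yang deg 14.59 z [ 0.006  0.    -1.   ] F [-0.1 -1.4  0.5] w 0.0937
```

View pics/m2.png

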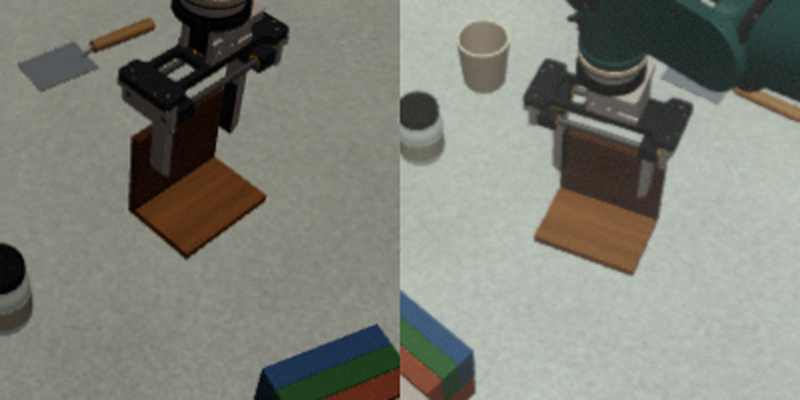

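{"fn": "step_arm", "kwargs": {"rows": [[0,[-1,0,0],0],[0,[-2,0,0],0],[0,[-2.8,0,0],0],[0,[-3.6,0,0],0],[0,[-4.4,0,0],0]]}}

```text
t: 4.0
position: [0.492, -0.0748, 0.0877]
tcp_rot: [0.002, 0.612, 0.791, 0.002]
contact_force: [0.5, 0.4, 0.0]
grip_width: 0.0942
```

```bash
python3 look.py 3 270 150 250 170;python3 g.py
```

```text
t 4.1 p [ 0.4921 -0.0751  0.0877] yang deg 14.54 z [ 0.005 -0.    -1.   ] F [-0.1 -0.2 -0.7] w 0.0941
```

View pics/m3.png

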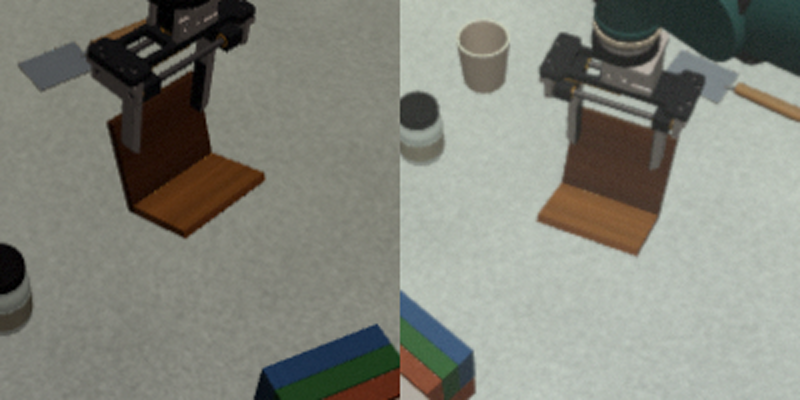

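{"fn": "step_arm", "kwargs": {"rows": [[0,[-0.8,0,0.1],0],[0,[-1.6,0,0.2],0],[0,[-2.3,0,0.3],0],[0,[-3.0,0,0.4],0],[0,[-3.0,0,0.4],0]]}}

```text
t: 4.72
position: [0.4998, -0.1046, 0.0836]
tcp_rot: [0.002, 0.612, 0.791, 0.002]
contact_force: [-0.3, 0.4, 0.2]
grip_width: 0.0939
```

```bash
python3 look.py 4 270 150 250 170;python3 g.py
```

```text
t 4.83 p [ 0.4997 -0.1041  0.0837] yang deg 14.52 z [ 0.005  0.    -1.   ] F [ 0.5 -0.6 -0.1] w 0.0937
```

View pics/m4.png

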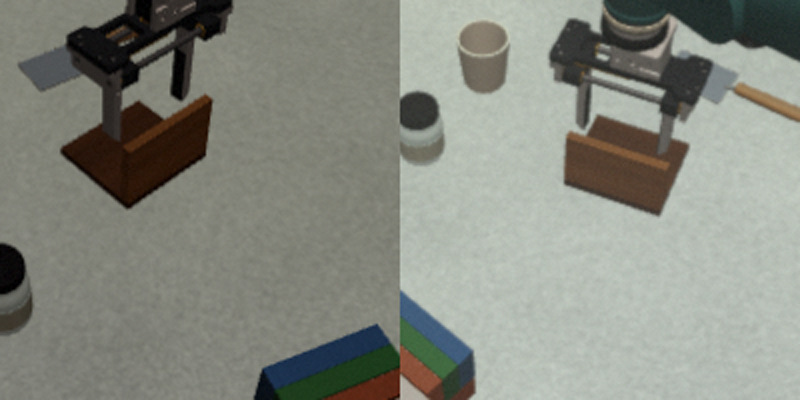

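```bash
cat > f4.py <<'E'
from h import *
from f0 import sc,S,D
b=sc(S,(270,150),(.25,.25),[((128,207),(65,0,0)),((205,155),(-65,0,0)),((127,153),(65,0,95)),((211,99),(-65,0,95)),((62,150),(65,-120,12))])
b+=sc(D,(250,170),(.25,.25),[((165,186),(65,0,0)),((260,213),(-65,0,0)),((288,147),(-65,-120,12)),((197,118),(65,-120,12)),((165,140),(65,0,95)),((266,168),(-65,0,95))])
p,r=fit(b); print(p.round(4)); print(r.round(1).tolist())
E
python3 f4.py|tail -2
python3 - <<'E'
import cv2,numpy as np
a=cv2.imread("pics/scene4.png")[170:230,275:335];b=cv2.imread("pics/side4.png")[180:240,375:435]
b=cv2.imread("pics/side4.png")[190:240,380:430] if 0 else cv2.imread("pics/side4.png")[180:240,280:340]
cv2.imwrite("pics/z4.png",cv2.resize(np.hstack([a,b]),(800,400),interpolation=cv2.INTER_CUBIC))
E
```

```text
[ 0.5678 -0.1399  0.7882]
[[-1.0, 50.6], [-3.0, 26.4], [-2.1, 35.2], [-4.5, 11.3], [-32.7, 49.7], [30.5, 25.0], [55.0, 13.4], [39.9, -5.5], [16.4, 6.1], [30.9, 12.4], [56.4, 0.4]]
```

View pics/z4.png

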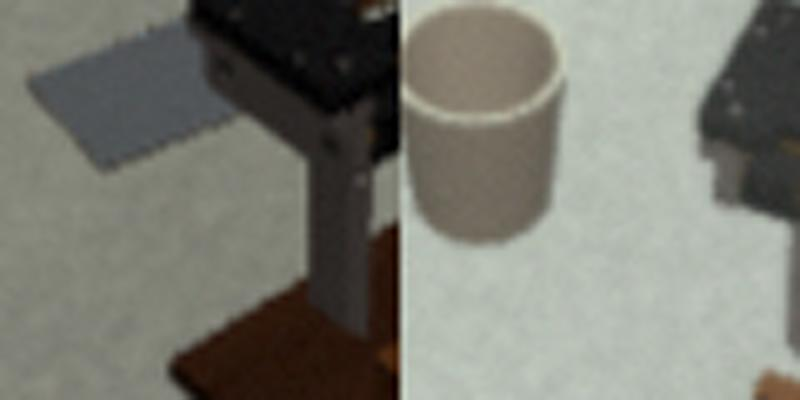

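```bash
sed -i 's/(.25,.25)/(.5,.5)/g' f4.py; python3 f4.py|tail -2
python3 - <<'E'
import cv2,numpy as np
a=cv2.imread("pics/scene4.png")[185:265,295:375][:, :100];b=cv2.imread("pics/side4.png")[210:290,320:400]
cv2.imwrite("pics/z4.png",cv2.resize(np.hstack([a,b]),(800,400),interpolation=cv2.INTER_CUBIC))
E
```

```text
[ 0.4872 -0.0689  0.2649]
[[-0.2, 1.5], [-0.1, 0.4], [1.4, -0.4], [0.6, -0.7], [-1.3, -1.1], [-0.9, 0.1], [-0.2, 2.2], [0.4, -1.8], [-0.6, -1.6], [0.1, -0.7], [0.5, 1.2]]
```

View pics/z4.png

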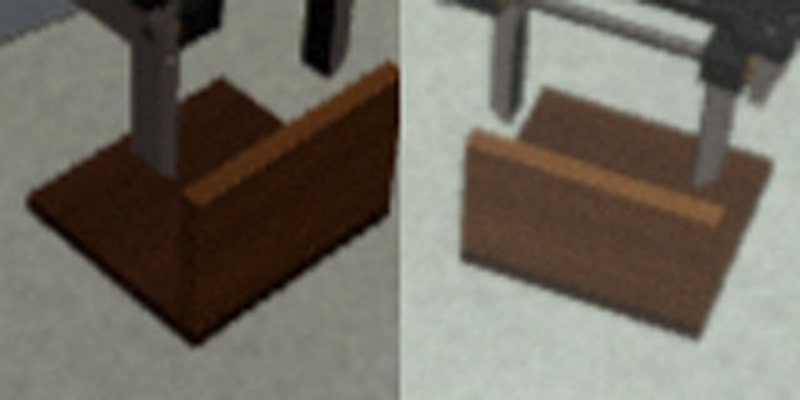

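{"fn": "step_arm", "kwargs": {"rows": [[0,[0,-0.2,2.5],0],[0,[0,-0.2,5],0],[0,[0,-0.2,6.4],0],[0,[0,-0.2,6.4],0],[0,[0,-0.2,6.4],0]]}}

```text
t: 5.65
position: [0.4989, -0.1046, 0.0208]
tcp_rot: [0.003, 0.612, 0.791, 0.002]
contact_force: [0.7, 0.0, 0.1]
grip_width: 0.0941
```

```bash
python3 g.py; python3 look.py 5 270 150 250 170;python3 g.py
```

```text
t 5.65 p [ 0.4989 -0.1046  0.0208] yang deg 14.56 z [ 0.007 -0.001 -1.   ] F [0.7 0.  0.1] w 0.0941
t 5.75 p [ 0.4991 -0.1047  0.0211] yang deg 14.56 z [ 0.007 -0.001 -1.   ] F [ 0.1  0.1 -1.1] w 0.094
```

View pics/m5.png

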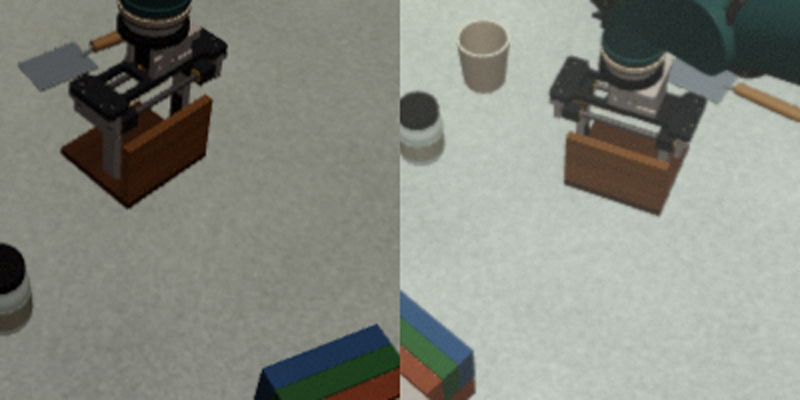

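{"fn": "step_arm", "kwargs": {"rows": [[0,[1.3,0,0],0],[0,[2.4,0,0],1.5],[0,[3.5,0.05,0],3.5],[0,[4.6,0.13,0],5.5],[0,[5.7,0.25,0],7.5]]}}

```text
t: 6.38
position: [0.4875, -0.0487, 0.0218]
tcp_rot: [0.004, 0.663, 0.749, 0.002]
contact_force: [0.9, -3.5, 1.5]
grip_width: 0.0941
```

```bash
python3 g.py; python3 look.py 6 270 150 250 170;python3 g.py
```

```text
t 6.38 p [ 0.4875 -0.0487  0.0218] yang deg 7.01 z [ 0.009 -0.002 -1.   ] F [ 0.9 -3.5  1.5] w 0.0941
t 6.47 p [ 0.4871 -0.0476  0.0215] yang deg 7.15 z [ 0.008 -0.    -1.   ] F [-0.3  0.   0.1] w 0.0937
```

View pics/m6.png

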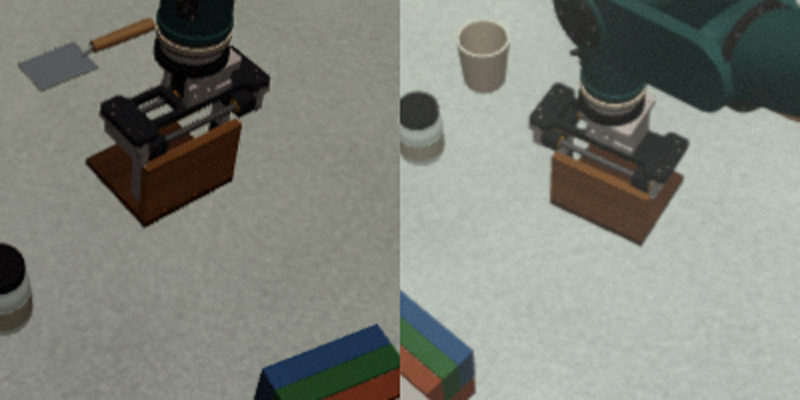

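{"fn": "step_arm", "kwargs": {"rows": [[0,[1.2,0.02,0.1],2],[0,[2.4,0.09,0.1],4.5],[0,[3.6,0.2,0.1],7],[0,[4.8,0.37,0.1],9.5],[0,[6.0,0.6,0.1],12]]}}

```text
t: 7.1
position: [0.4857, 0.0125, 0.0209]
tcp_rot: [0.004, 0.737, 0.676, 0.003]
contact_force: [-0.2, -3.2, 0.0]
grip_width: 0.0939
```

```bash
python3 g.py; python3 look.py 7 270 150 250 170
```

```text
t 7.1 p [0.4857 0.0125 0.0209] yang deg -4.89 z [ 0.009 -0.002 -1.   ] F [-0.2 -3.2  0. ] w 0.0939
```

View pics/m7.png

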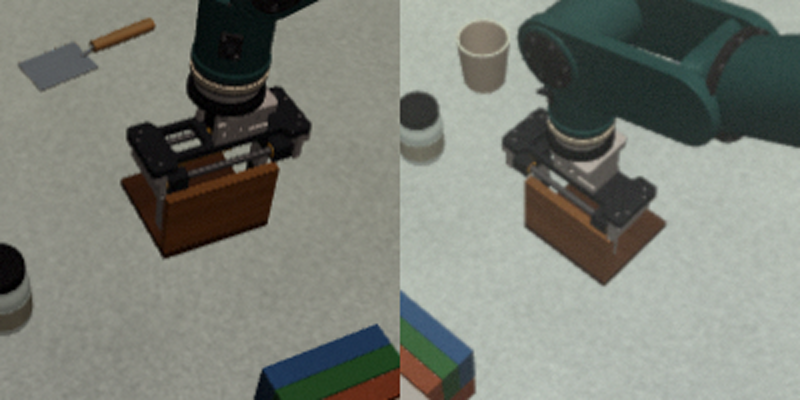

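```bash
cat > f7.py <<'E'
from h import *
from f0 import sc,S,D
b=sc(S,(270,150),(.5,.5),[((168,256),(65,0,0)),((267,225),(-65,0,0)),((278,169),(-65,0,95)),((165,198),(65,0,95)),((122,183),(65,-120,12))])
b+=sc(D,(250,170),(.5,.5),[((125,226),(65,0,0)),((205,284),(-65,0,0)),((264,222),(-65,-120,12)),((126,182),(65,0,95))])
p,r=fit(b); print(p.round(4)); print(r.round(1).tolist())
s=observe(); d=s["position"][:2]-p[:2];c,n=np.cos(p[2]),np.sin(p[2]); print("tool in bookend",c*d[0]+n*d[1],-n*d[0]+c*d[1])
E
python3 f7.py|tail -3
```

```text
[ 0.4848  0.034  -0.0951]
[[-2.8, 1.5], [-0.3, 0.2], [0.6, -0.5], [1.2, 2.0], [-0.7, -3.0], [0.2, 0.3], [-0.1, 1.4], [2.1, -0.3], [-0.3, -1.1]]
tool in bookend 0.0027949863983127857 -0.021073968530707598
```

{"fn": "step_arm", "kwargs": {"rows": [[0,[1.2,0.02,0.1],1.5],[0,[2.4,0.07,0.1],3],[0,[3.6,0.15,0.1],4.5],[0,[4.8,0.25,0.1],5.2],[0,[6.0,0.36,0.1],5.2]]}}

```text
t: 7.92
position: [0.4943, 0.0722, 0.0198]
tcp_rot: [0.003, 0.766, 0.643, 0.003]
contact_force: [-0.4, -1.5, 1.0]
grip_width: 0.0939
```

```bash
python3 g.py .512 .2185 .02 -.08
```

```text
t 7.92 p [0.4943 0.0722 0.0198] yang deg -9.96 z [ 0.009 -0.001 -1.   ] F [-0.4 -1.5  1. ] w 0.0939
shift cm [14.71 -0.79 -0.02]
turn -5.4
```

{"fn": "step_arm", "kwargs": {"rows": [[0,[1.2,0,0],0],[0,[2.4,0,0],0],[0,[3.6,0,0],-0.5],[0,[4.8,-0.02,0],-1.5],[0,[6.0,-0.06,0],-2.6]]}}

```text
t: 8.55
position: [0.5042, 0.1323, 0.0198]
tcp_rot: [0.003, 0.751, 0.661, 0.003]
contact_force: [-0.4, -2.3, 0.8]
grip_width: 0.0935
```

```bash
python3 g.py .512 .2185 .02 -.08; python3 look.py 8 310 210 200 220
```

```text
t 8.55 p [0.5042 0.1323 0.0198] yang deg -7.28 z [ 0.009 -0.001 -1.   ] F [-0.4 -2.3  0.8] w 0.0935
shift cm [ 8.65 -0.32 -0.02]
turn -2.7
```

View pics/m8.png

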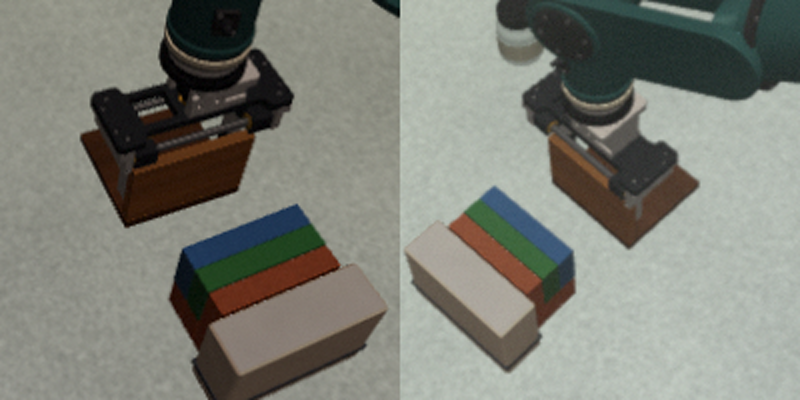

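```bash
cat > yw.py <<'E'
from f0 import *
for c,uv,P in e: print(P,onz(c,uv,.095).round(4))
S8=(310,210)
def zl(c,n):
    pass
a=cv2.imread("pics/scene8.png")[300:420,385:510];b=cv2.imread("pics/side8.png")[300:410,195:300]
cv2.imwrite("pics/z8.png",np.hstack([cv2.resize(a,(400,400),interpolation=cv2.INTER_CUBIC),cv2.resize(b,(400,400),interpolation=cv2.INTER_CUBIC)]))
E
python3 yw.py|grep '^('
cat > f8.py <<'E'
from h import *
from f0 import sc,S,D
b=sc(S,(310,210),(.5,.5),[((128,225),(65,0,0)),((240,190),(-65,0,0)),((255,131),(-65,0,95)),((126,170),(65,0,95)),((82,138),(65,-120,12))])
b+=sc(D,(200,220),(.5,.5),[((154,183),(65,0,0)),((230,248),(-65,0,0)),((299,184),(-65,-120,12)),((152,140),(65,0,95))])
p,r=fit(b); print(p.round(4)); print(r.round(1).tolist())
E
python3 f8.py|tail -2
```

```text
(75, -25, 95) [0.5921 0.3029 0.095 ]
(-75, -25, 95) [0.4472 0.3149 0.095 ]
(75, 25, 95) [0.5956 0.3492 0.095 ]
(-75, 25, 95) [0.453  0.3611 0.095 ]
(60, -94, 95) [0.5727 0.233  0.095 ]
(-60, -94, 95) [0.4536 0.2428 0.095 ]
(75, 25, 95) [0.5948 0.3479 0.095 ]
(75, -25, 95) [0.5906 0.3006 0.095 ]
(-75, -25, 95) [0.4464 0.3141 0.095 ]
(-75, 25, 95) [0.4478 0.3606 0.095 ]
(60, -94, 95) [0.5744 0.2322 0.095 ]
(-60, -94, 95) [0.4544 0.2427 0.095 ]
[ 0.5016  0.1531 -0.1291]
[[-1.3, 0.9], [-0.9, 0.1], [0.8, 1.9], [4.5, 1.2], [-0.5, -3.3], [0.5, -0.1], [1.0, 1.2], [2.1, -1.0], [-0.6, -1.4]]
```

View pics/z8.png

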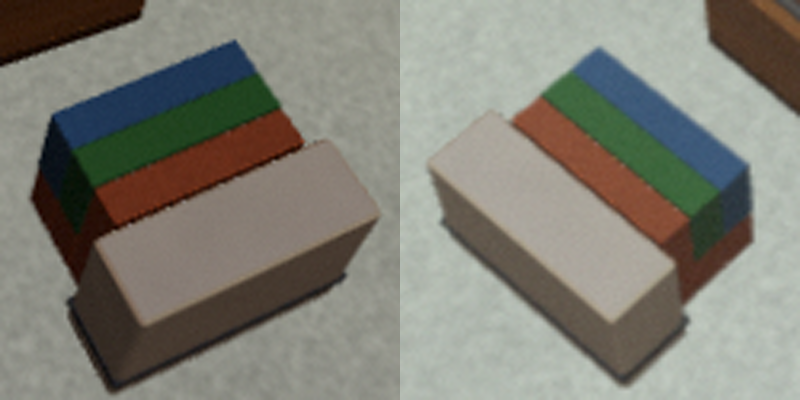

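{"fn": "step_arm", "kwargs": {"rows": [[0,[1.2,0,0],-0.8],[0,[2.4,-0.03,0],-1.6],[0,[3.6,-0.06,0],-2.4],[0,[4.8,-0.09,0],-2.5],[0,[6.0,-0.12,0],-2.5]]}}

```text
t: 9.48
position: [0.5105, 0.1921, 0.0197]
tcp_rot: [0.003, 0.736, 0.677, 0.003]
contact_force: [0.2, -3.3, 0.6]
grip_width: 0.0939
```

```bash
python3 g.py .5155 .2185 .02 -.084; python3 look.py 9 330 230 180 240
```

```text
t 9.47 p [0.5105 0.1921 0.0197] yang deg -4.85 z [ 0.008 -0.001 -1.   ] F [ 0.2 -3.3  0.6] w 0.0939
shift cm [ 2.67  0.28 -0.03]
turn -0.0
```

View pics/m9.png

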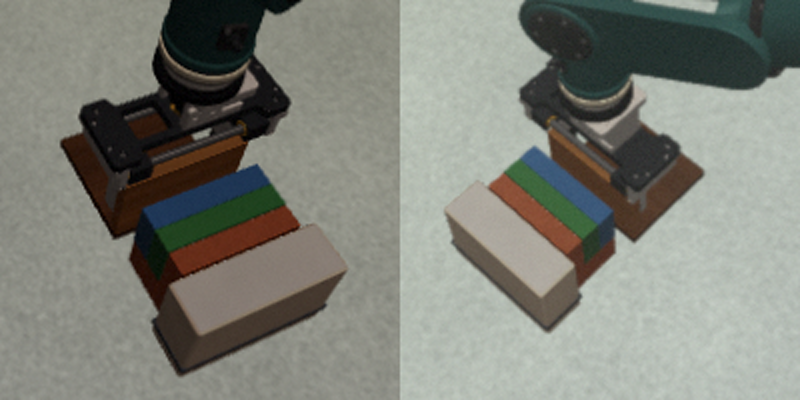

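{"fn": "step_arm", "kwargs": {"rows": [[0,[0.6,0.03,0],0],[0,[1.2,0.06,0],0],[0,[1.7,0.1,0],0],[0,[2.1,0.1,0],0],[0,[2.4,0.1,0],0]]}}

```text
t: 10.2
position: [0.5135, 0.2165, 0.0196]
tcp_rot: [0.003, 0.736, 0.677, 0.003]
contact_force: [-1.4, -4.6, 0.1]
grip_width: 0.0942
```

```bash
python3 g.py .5155 .2185 .02 -.084; python3 look.py 10 330 230 180 240
```

```text
t 10.2 p [0.5135 0.2165 0.0196] yang deg -4.77 z [ 0.008 -0.001 -1.   ] F [-1.4 -4.6  0.1] w 0.0942
shift cm [ 0.22  0.18 -0.03]
turn 0.0
```

View pics/m10.png

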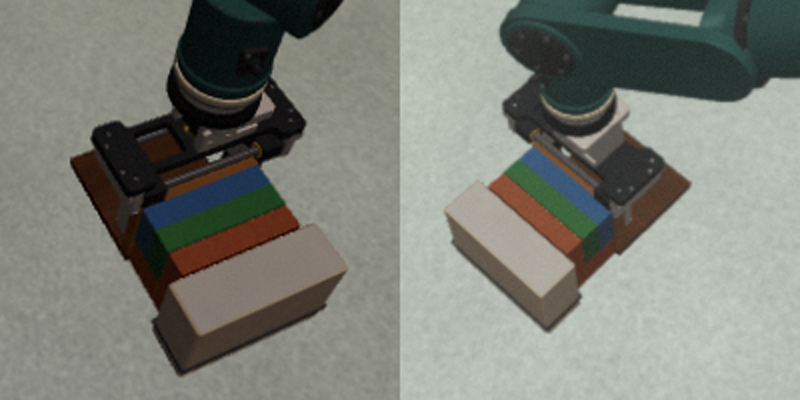

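{"fn": "step_arm", "kwargs": {"rows": [[0,[0.1,0,0],0],[0,[0.2,0,0],0],[0,[0.3,0,0],0],[0,[0.4,0,0],0],[0,[0.4,0,0],0]]}}

```text
t: 10.92
position: [0.5137, 0.2181, 0.0197]
tcp_rot: [0.004, 0.736, 0.677, 0.001]
contact_force: [-1.0, -10.0, 1.8]
grip_width: 0.094
```

```bash
python3 g.py
```

```text
t 10.93 p [0.5137 0.2181 0.0197] yang deg -4.81 z [ 0.008 -0.005 -1.   ] F [ -1.  -10.    1.8] w 0.094
```

{"fn": "step_arm", "kwargs": {"rows": [[0,[0.2,0,0],0],[0,[0.4,0,0],0],[0,[0.5,0,0],0],[0,[0.5,0,0],0],[0,[0.5,0,0],0]]}}

```text
t: 11.55
position: [0.5135, 0.2175, 0.0197]
tcp_rot: [0.007, 0.736, 0.677, -0.003]
contact_force: [-3.6, -18.2, 4.7]
grip_width: 0.094
```

```bash
python3 g.py
```

```text
t 11.55 p [0.5135 0.2175 0.0197] yang deg -4.85 z [ 0.005 -0.015 -1.   ] F [ -3.6 -18.2   4.7] w 0.094
```

{"fn": "step_arm", "kwargs": {"rows": [[0,[-0.3,0,0],0],[0,[-0.8,0,0],0],[0,[-1.6,0,0],0],[0,[-2.5,0,0],0],[0,[-2.5,0,0],0]]}}

```text
t: 12.18
position: [0.5114, 0.1921, 0.0201]
tcp_rot: [0.007, 0.737, 0.676, -0.003]
contact_force: [0.1, 0.0, 1.1]
grip_width: 0.0938
```

```bash
python3 g.py
```

```text
t 12.18 p [0.5114 0.1921 0.0201] yang deg -4.9 z [ 0.005 -0.015 -1.   ] F [0.1 0.  1.1] w 0.0938
```

Now up and back out of view.

{"fn": "step_arm", "kwargs": {"rows": [[0,[0,0,-4],0],[0,[0,0,-9],0],[0,[0,0,-15],0],[0,[-5,0,-18],0],[0,[-11,0,-18],0]]}}

```text
t: 12.8
position: [0.5029, 0.0852, 0.2059]
tcp_rot: [0.01, 0.736, 0.677, 0.0]
contact_force: [0.3, -0.5, -0.2]
grip_width: 0.0941
```

{"fn": "step_arm", "kwargs": {"rows": [[0,[-6,0,0],0],[0,[-12,0,0],0],[0,[-18,0,0],0],[0,[-18,0,0],0],[0,[-18,0,0],0]]}}

```text
t: 13.42
position: [0.4881, -0.0938, 0.2081]
tcp_rot: [0.009, 0.736, 0.677, 0.001]
contact_force: [0.0, 0.1, 0.8]
grip_width: 0.0935
```

```bash
python3 g.py; python3 look.py 11 330 230 180 240; python3 - <<'E'
import cv2,numpy as np
a=cv2.imread("pics/scene11.png")[280:400,360:520];b=cv2.imread("pics/side11.png")[290:410,190:350]
cv2.imwrite("pics/z11.png",cv2.resize(np.hstack([a,b]),(800,300),interpolation=cv2.INTER_CUBIC))
E
```

```text
t 13.43 p [ 0.4881 -0.0938  0.2081] yang deg -4.75 z [ 0.014 -0.013 -1.   ] F [0.  0.1 0.8] w 0.0935
```

View pics/m11.png

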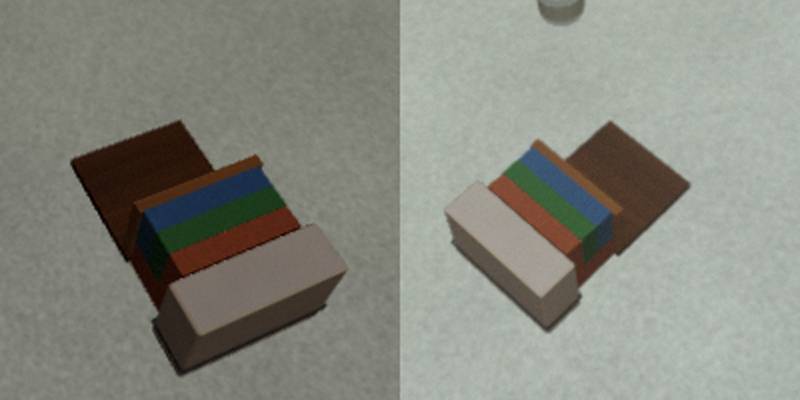

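```bash
cat > f11.py <<'E'
from h import *
from f0 import sc,S,D
b=sc(S,(330,230),(.5,.5),[((72,160),(65,-120,12)),((181,121),(-65,-120,12)),((131,206),(65,-12,95)),((259,156),(-65,-12,95)),((263,165),(-65,0,95)),((137,212),(65,0,95))])
b+=sc(D,(180,240),(.5,.5),[((212,122),(65,-120,12)),((290,184),(-65,-120,12)),((137,140),(65,-12,95)),((221,210),(-65,-12,95)),((214,213),(-65,0,95))])
p,r=fit(b); print(p.round(4)); print(r.round(1).tolist())
q=np.array([.5215,.3314,-.083]); d=p[:2]-q[:2];c,n=np.cos(q[2]),np.sin(q[2]); print("in block",c*d[0]+n*d[1],-n*d[0]+c*d[1])
E
python3 f11.py|tail -3
```

```text
[ 0.5137  0.2412 -0.0965]
[[-0.5, -0.6], [0.1, -0.2], [0.3, -1.9], [-1.2, -0.1], [0.4, 0.5], [0.6, 0.7], [-1.2, -0.6], [-0.3, 0.4], [0.2, -0.7], [0.3, -0.2], [-0.2, 2.1]]
in block -0.00031464758441322044 -0.09057529279953043
```

View pics/z11.png

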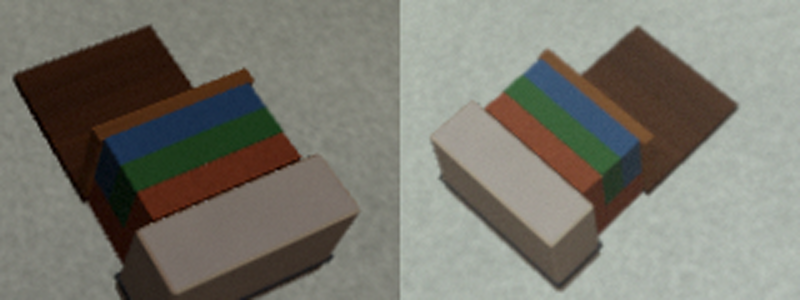

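```bash
python3 -c "
from rig import job_done; print(job_done())"
```

```text
the job is handed in; nothing more can be done
None
```

The bookend is back on its foot, flush against the open end of the tile row, and the job is handed in at about 13.5 s of the 54 s limit. There was no verdict in reply, so what follows are my own checks.

- **How it was done:** I pushed with both open fingers near the tip of the upturned foot until the bookend passed balance and fell onto its sole. I then slid it about 0.3 m by pushing low on the board's inner face, steering it square on the way. At the end I pressed it against the row with about 18 N and backed off.
- **Last picture fit (both cameras):** The heel sits at about x = 0 mm, y = -90.6 mm in the block's frame. It is square to the row within about 0.015 rad.
- **Tiles and clearance:** The tiles look upright and in line. The gripper ended well clear at 0.21 m height, reading about 0 N.
- **Uncertainty:** No check failed. Corner readings were off by 1 to 2 pixels, or about 2 mm, so the sub-millimetre figures are softer than they look. I never measured the jar, bowl, cup and spatula again after the moves, but the arm's path stayed away from them.

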